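Seat the jade blank in the carving rest and close the keeper

ROBOT

A 7-joint arm with a two-finger parallel gripper is mounted at the origin on the work surface. World frame = base frame: x ahead of the robot, y to its left, z up, the work surface at z = 0. Lengths are in m, angles in rad, forces in N, time in s.
With the tool pointing down it reaches from about 0.425 to 0.875 m from the base axis. Payload 8.4 kg.
Tool frame: the origin (TCP) lies between the finger pads; the fingertips stand 19 mm ahead of it and the grasp point (between the pads) is the TCP; z points along the fingers, x is the direction in which the jaws open and shut, and the axes are right-handed (so a half turn about z gives the same grasp; the last joint's range is limited). The gripper opens to 85 mm and grips with 20 to 120 N. Pads are 22 mm wide; open, the fingers measure 114 mm over their backs; the gripper's body (76 mm by 85 mm) begins 54 mm behind the grasp point. The pads swing forward as they close: fully open they stand 13 mm farther back than shut.
Start: joints at [-1.432, 0.333, 0.04, 1.465, -0.013, 1.343, -0.059], TCP at [0.153, 0.632, 0.25] pointing down, gripper open.
Joint ranges: [-2.58, 2.58], [-0.38, 2.09], [-1.3, 1.39], [0.25, 2.4], [-1.5, 4.64], [0.08, 2.09], [-2.65, 2.65]. Speed limits (rad/s): [2.22, 2.22, 2.79, 2.79, 3.14, 3.14, 3.14].

INTERFACE

Orientations are given as a unit quaternion [x, y, z, w].
In Python, from station import get_state, read_camera, camera_model, job_done gives the robot as it stands.
- The arm moves only by the tool servo_tool, never from a script. Its argument "targets" is one flat list of numbers, 7 for each row, row after row: the turn, a rotation vector about the tool's x, y, z in degrees, then the shift along the tool's x, y, z in m, then the opening, from 0 (shut) to 1 (fully open). In form: [rx, ry, rz, tx, ty, tz, gripper, rx, ry, rz, tx, ty, tz, gripper, ...]. A call has 1 to 20 rows; each row shifts and turns the commanded pose from where the row before left it, along the tool's axes as they then stand; what a row does not reach is not made up. A row lasts 1/8 s, in which the tool goes at most 62.5 mm and 10.7 degrees, less where a joint would pass 70% of its speed; a pose out of reach is approached as far as the arm can. A call with a gripper value outside its range is refused whole. The fingers move at their own pace and stop on an object; the grip force is fixed at half the most. Time passes only in rows, so rows that do not move let the fingers close. It gives the time, the measured TCP pose, the force and the opening at its end, in the units of the state.
- get_state(): the state, without advancing time (a new reading comes with each control period).
- read_camera(name): name is "scene" or "side" or "wrist"; returns the picture (480x640x3 uint8, red, green, blue); there is no depth.
- camera_model(name): a dict with "fx", "fy", "cx", "cy" (pixels), "R" (3x3) and "t" (3): a world point X has camera coordinates R X + t; the wrist camera has in their place "T_tool_cam" (4x4, takes a point from camera to tool coordinates, whose origin is the TCP and whose axes are the tool frame's). Camera axes: x right, y down, z forward; pixel columns grow to the right and rows downward; lengths in m; the calibration is good to about 2 mm. A picture is of the moment at which its call begins: read the wrist's pose just before it. camera_model takes no time and is no camera call.
- job_done(): hands the job in, once; it reports no verdict.
The state is a dict: "t": time; "joint_positions": joint angles; "dq": joint speeds; "joint_torque": joint torques, N m; "tcp_pos": TCP position; "orientation": TCP orientation; "contact_force": force on the tool from outside, world axes, zero at the start; "ft_torque": the same for the moment, N m; "gripper_width": finger opening in m.
Only numpy, scipy, OpenCV 4.12 (cv2) and the standard library are available. Lean on these libraries where they do the work, as an engineer would, in place of code of your own. Each camera call takes 0.05 s, during which the arm holds its last target.

TASK

Push the green jade disc across the top of the wooden carving rest with the fingertips, without lifting it, until it drops over the rim and sits flat in the round recess. Then push the brass keeper fully home so that its tongue covers the edge of the disc. Leave everything else on the bench where it is.

Things in the scene. Friction and masses are not known exactly. Their poses are not given: they have to be found in the camera images.
- rest: Carving rest: pale wooden slab 210 (x) x 170 (y) x 22 mm high, fixed to the bench. Origin at the centre of its underside, on the bench; z up. Its +x is the end with the recess and keeper, its -x half is a clear flat top on which the jade disc starts. It may be turned up to 0.45 rad from the world axes.
- recess (a point): Centre of the mouth of the round recess, level with the top face of the rest (22 mm above the bench), at x +45, y -30 mm of the rest; axes parallel to the rest's. The recess is 44 mm across and 6 mm deep, flat dark red floor, rim chamfered 1 mm.
- jade_center (a point): Centre (half-way up) of the loose green jade disc, 40 mm across, 9 mm thick, about 34 g, lying flat on top of the rest 75 to 125 mm from the recess centre on its -x side. Lying on the top its centre is 4.5 mm above the top face; seated in the recess it is 1.5 mm below the top face and the disc stands 3 mm proud.
- keeper (a joint): Travel of the brass keeper in m: 0 fully open, 0.036 fully home against its stop; starts between 0 and 0.010. It slides along -y of the rest, towards the recess, needs about 2 N, and stays where it is left. Carriage 36 (x) x 38 (y) mm, top 19 mm above the top face of the rest, between two guide rails 5 mm high, 20 to 26 mm either side of its centre line.
- keeper_tip (a point): Middle of the tip of the keeper's brass tongue, which is 18 mm wide and reaches 23 mm from the carriage towards the recess, 6 to 10 mm above the top face of the rest: it passes over a seated disc but is blocked by an unseated one. The tip is 44 mm from the recess centre when fully open, 8 mm when fully home (horizontally).
- keeper_face (a point): Middle of the keeper's flat outer (+y) face, the face to push on: 36 mm wide, 1 to 19 mm above the top face of the rest, this point 10 mm above it. Moves with the keeper; axes parallel to the rest's (push towards -y of the rest).
- sage: Bystander: boxwood seated-sage figure, 52 mm across, 61 mm tall, loose, stands beyond the +x end of the rest. Origin at centre of its underside.
- burnisher: Bystander: burnishing tool with dark wooden handle and copper rod, 180 mm long along its x, 17 mm thick, loose, lies beside the -y side of the rest. Origin on its underside where the handle's ferrule meets the rod, 95 mm from the handle's end.
- slate: Bystander: grey slate sharpening block 150 x 50 x 22 mm, loose, lies beside the +y side of the rest. Origin at the centre of its underside.
- boxwood: Bystander: yellow boxwood disc 40 mm across, 9 mm thick, loose, on the bench beyond the burnisher; not to be used. Origin at the centre of its underside.
- jar: Bystander: amber glass jar with brass cap, 52 mm across, 55 mm tall, loose, on the bench on the -y side. Origin at the centre of its underside.
- rough: Bystander: rough green jade block 50 x 40 x 30 mm, lying in the half-open drawer of a small fixed keyaki chest (110 mm high) far to the left. Origin at the centre of its underside.
Not all that is in view belongs to the job. There is more than one size of the part that bears jade_center; the job needs the largest.

How it is judged:
On the way, in this order (a step that is already met when the one before it is completed fails the run):
1. the jade disc lies flat in the recess while the keeper is still open (horizontal distance between jade_center and recess below 0.004 m and z of jade_center in the frame of recess between -0.004 and 0.0005 m and angle between jade_center's own z axis and vertical below 0.06 rad and value of joint keeper below 0.02 m), for 0.2 s.
2. the keeper is pushed home over the seated disc (horizontal distance between jade_center and recess below 0.004 m and z of jade_center in the frame of recess between -0.004 and 0.0005 m and angle between jade_center's own z axis and vertical below 0.06 rad and value of joint keeper above 0.032 m), for 0.2 s.
At the end, for the whole second after the job is handed in: The jade disc lies at rest in the recess: centre within 4 mm of the recess centre, at least 4 mm lower than when it lay on top, tilted under 0.06 rad; the keeper is within 4 mm of its stop (all of step 2 and linear speed of jade below 0.02 m/s); the robot touches nothing.
It fails at once if the jade disc is lifted more than 6 mm off the top of the rest (z of jade_center in the frame of recess above 0.0105 m).
It fails at once if the jade disc falls off the rest (z of jade_center in the frame of recess below -0.007 m).
It fails at once if the jade disc is tipped up (angle between jade_center's own z axis and vertical above 0.5 rad).
It fails at once if a bystander (sage, burnisher, slate, boxwood disc, jar or rough jade) is moved more than 15 mm (distance of any of sage, burnisher, slate, boxwood, jar, rough from where it was at the start of the episode above 0.015 m).
It also fails if it takes over 45 s, if anything falls off the work surface, if the arm or the gripper's body presses on something with over 40 N, if the wrist force passes 120 N, or if a joint passes its speed limit or range.

## Working session

There is one attempt and no reset: what is moved stays moved. The work goes in short steps, Python scripts to look and compute and a tool call to move; the robot and the scene stay as the last step left them, time stands still between calls to the robot, and variables do not carry over. Pictures are saved under pics/ and viewed, and the job is handed in when it is done.

Besides the shell and the picture viewer there is one more tool, called as name(argument=value, ...) on one line, values as JSON. servo_tool: Moves the arm, as the interface text tells. Its arguments: {"type":"object","properties":{"targets":{"type":"array","items":{"type":"number"}}},"required":["targets"]}

```bash
mkdir -p pics
python3 - <<'E'
from station import *
import cv2
s=get_state();print(s)
for n in ["scene","side","wrist"]:
    im=read_camera(n);cv2.imwrite(f"pics/{n}0.png",im[:,:,::-1]);print(n,camera_model(n))
E
```

```text
{'t': 0.0, 'joint_positions': array([-1.43223817,  0.3339238 ,  0.03987177,  1.46632211, -0.01337535,
        1.34330479, -0.05848868]), 'dq': array([-7.14357265e-04, -1.82375725e-03,  9.31937742e-05,  2.42630356e-03,
        1.86867334e-03,  4.89781867e-04, -2.56628017e-03]), 'joint_torque': array([ 9.38502380e-04, -6.58543611e+01,  1.36613008e+00, -4.05562842e+01,
        1.69502356e-02,  1.25805137e-02, -1.86266908e-05]), 'tcp_pos': array([0.15301939, 0.63126865, 0.24938801]), 'orientation': array([ 7.85977945e-01,  6.18253956e-01, -6.20170951e-04,  5.75764075e-04]), 'contact_force': array([-1.11381307,  0.07575322, -0.41950197]), 'ft_torque': array([ 0.00400293, -0.04906668,  0.03541064]), 'gripper_width': 0.08566904799140772}
scene {'fx': 437.93635838017263, 'fy': 437.93635838017263, 'cx': 317.0398018867336, 'cy': 238.10003116694213, 'R': array([[-0.67406194,  0.73867345, -0.00142654],
       [ 0.5088548 ,  0.46294382, -0.72577531],
       [-0.53545054, -0.48994342, -0.68793035]]), 't': array([ 0.26017229, -0.27009564,  1.09104073])}
side {'fx': 444.803455592458, 'fy': 444.803455592458, 'cx': 323.527368562721, 'cy': 240.59727230972175, 'R': array([[ 0.91251407, -0.40904352, -0.0012092 ],
       [-0.21164414, -0.46961216, -0.85712961],
       [ 0.35003546,  0.78239876, -0.51509937]]), 't': array([-0.42999858,  0.20288773,  0.5960029 ])}
wrist {'fx': 418.788851501373, 'fy': 418.788851501373, 'cx': 313.65956794358436, 'cy': 240.6769910632453, 'T_tool_cam': array([[ 9.99999796e-01, -6.38527574e-04, -1.56142715e-05,
        -1.01611481e-03],
       [ 6.18144438e-04,  9.61344477e-01,  2.75347807e-01,
        -6.84633908e-02],
       [-1.60806474e-04, -2.75347761e-01,  9.61344675e-01,
        -1.23069560e-01],
       [ 0.00000000e+00,  0.00000000e+00,  0.00000000e+00,
         1.00000000e+00]])}
```

View pics/scene0.png

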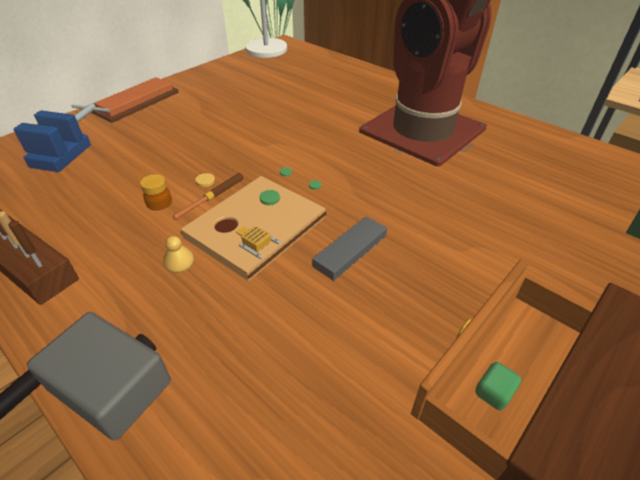

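View pics/side0.png

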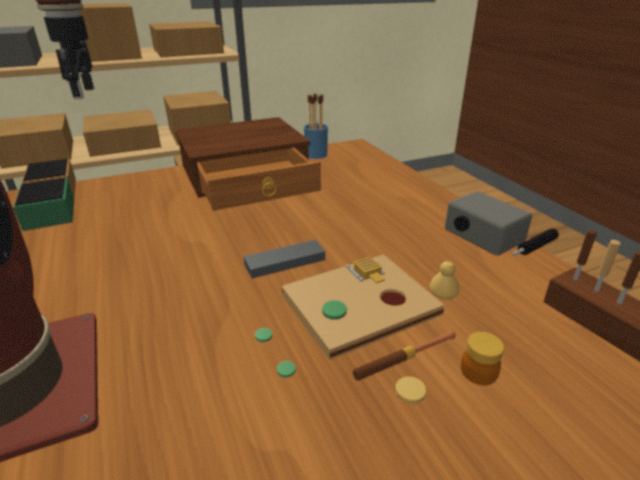

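View pics/wrist0.png

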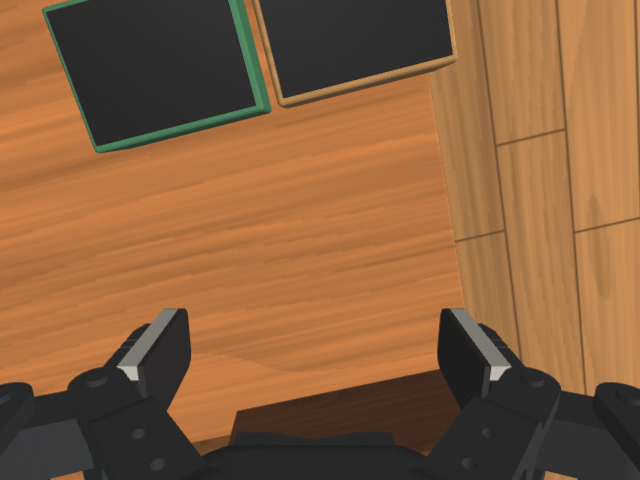

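The scene view shows the rest at about (255,225), the large jade at (270,197), the recess at (227,225) and the keeper at (257,238). The two small green discs lie on the bench, off the rest. In the side view the jade is at (334,310) and the recess at (393,298). Next I'll measure these.

```bash
cat > h.py <<'E'
import numpy as np, cv2
from station import *
from scipy.spatial.transform import Rotation as Ro
def cam(n,s=None):
    m=camera_model(n);K=np.array([[m['fx'],0,m['cx']],[0,m['fy'],m['cy']],[0,0,1]])
    if n=='wrist':
        T=np.eye(4);T[:3,:3]=Ro.from_quat(s['orientation']).as_matrix();T[:3,3]=s['tcp_pos']
        W=T@np.array(m['T_tool_cam']);R=W[:3,:3].T;t=-R@W[:3,3]
    else:R,t=np.array(m['R']),np.array(m['t'])
    return K,R,t
def cast(c,uv,z):
    K,R,t=c;uv=np.atleast_2d(np.asarray(uv,float))
    d=np.c_[uv,np.ones(len(uv))]@np.linalg.inv(K).T@R
    C=-R.T@t
    return C+d*((z-C[2])/d[:,2])[:,None]
def proj(c,X):
    K,R,t=c;p=(np.atleast_2d(X)@R.T+t)@K.T;return p[:,:2]/p[:,2:]
def blobs(mask,amin=30):
    cs,_=cv2.findContours(mask.astype(np.uint8),cv2.RETR_EXTERNAL,cv2.CHAIN_APPROX_NONE)
    return sorted([c for c in cs if cv2.contourArea(c)>amin],key=cv2.contourArea,reverse=True)
E
python3 - <<'E'
from h import *
for n in ['scene','side']:
    c=cam(n);im=cv2.imread(f'pics/{n}0.png');hsv=cv2.cvtColor(im,cv2.COLOR_BGR2HSV)
    for name,u,v in ([('rest',288,213),('bench',330,215),('jade',270,197),('rec',227,225)] if n=='scene' else [('rest',360,330),('bench',300,390),('jade',334,310),('rec',393,298)]):print(name,hsv[v,u])
    g=cv2.inRange(hsv,(55,100,50),(90,255,255))
    for b in blobs(g,40):
        M=b[:,0].mean(0)
        for z in (0.031,):
            w=cast(c,b[:,0],z)[:,:2].astype(np.float32);(x,y),r=cv2.minEnclosingCircle(w)
            print(n,'green',M,x,y,r)
E
```

```text
rest [ 16 135 214]
bench [ 13 179 170]
jade [ 62 106 149]
rec [  8 174  94]
scene green [498.76978417 385.90647482] 0.5347060561180115 0.45189863443374634 0.03169621527194977
scene green [269.20408163 197.14285714] 0.4664052128791809 -0.05233471468091011 0.020297398790717125
scene green [285.23913043   2.60869565] -0.42906442284584045 -0.9210079312324524 0.05728200823068619
scene green [314.875      184.08333333] 0.376056969165802 -0.014444014057517052 0.011370517313480377
scene green [285.30434783 171.30434783] 0.3838003873825073 -0.08987309783697128 0.011620682664215565
rest [ 17 118 193]
bench [ 14 170 162]
jade [ 65 102 145]
rec [  5 209  84]
side green [ 48.60679612 207.26699029] 0.029683800414204597 0.5546855330467224 0.12638399004936218
side green [333.69642857 309.83928571] 0.4614815413951874 -0.06099569797515869 0.019066348671913147
```

Run:
```python
from h import *
for n in ['scene','side']:
    c=cam(n);im=cv2.imread(f'pics/{n}0.png');hsv=cv2.cvtColor(im,cv2.COLOR_BGR2HSV)
    m=cv2.inRange(hsv,(13,60,178),(24,158,255))
    m=cv2.morphologyEx(m,cv2.MORPH_OPEN,np.ones((3,3)))
    b=blobs(m,800)
    for q in b[:3]:
        h=cv2.convexHull(q)[:,0];w=cast(c,h,.022)[:,:2].astype(np.float32)
        print(n,cv2.contourArea(q),cv2.minAreaRect(w),'\n',cv2.approxPolyDP(cv2.convexHull(q),6,True)[:,0].tolist())
    r=cv2.inRange(hsv,(0,150,30),(12,255,125))
    for q in blobs(r,60):
        M=q[:,0].mean(0)
        w=cast(c,q[:,0],.022)[:,:2].astype(np.float32)
        if 0.3<w[:,0].mean()<.75 and abs(w[:,1].mean())<.3: print('rec',M,cv2.minEnclosingCircle(w))
    x0,y0,x1,y1=(160,140,400,300) if n=='scene' else (230,230,510,420)
    k=800//(x1-x0); cv2.imwrite(f'pics/{n}_crop.png',cv2.resize(im[y0:y1,x0:x1],None,fx=k,fy=k,interpolation=cv2.INTER_CUBIC))
```

```text
scene 6939.5 ((0.5198283195495605, -0.03369230031967163), (0.21049314737319946, 0.1751367747783661), 3.9658210277557373) 
 [[325, 208], [249, 272], [183, 230], [259, 176]]
rec [225.73469388 225.30612245] ((0.568953275680542, -0.059255026280879974), 0.019832143560051918)
side 7240.5 ((0.5227121114730835, -0.03365287184715271), (0.21042639017105103, 0.17053930461406708), 3.970156669616699) 
 [[440, 302], [329, 347], [284, 285], [384, 255]]
side 804.5 ((0.20975950360298157, 0.9593542814254761), (0.2656117379665375, 0.29602739214897156), 89.5339126586914) 
 [[177, 146], [72, 162], [77, 136], [167, 126]]
rec [378.84242424 365.39393939] ((0.47436463832855225, -0.18264338374137878), 0.04195919632911682)
rec [392.48148148 298.07407407] ((0.566558837890625, -0.06448984146118164), 0.019250139594078064)
```

View pics/scene_crop.png

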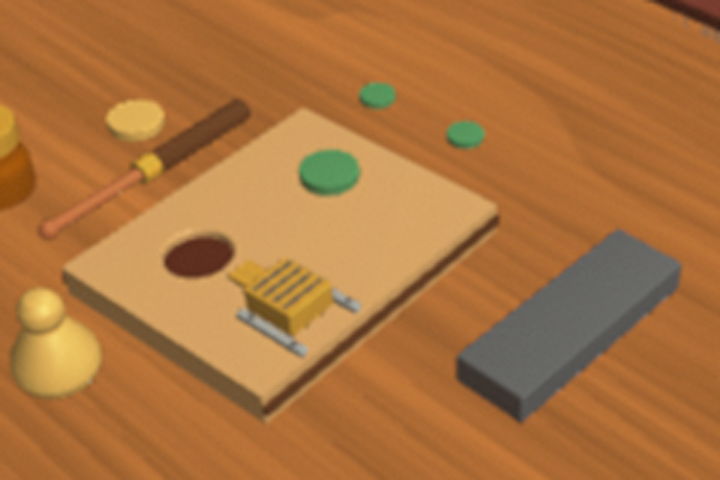

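View pics/side_crop.png

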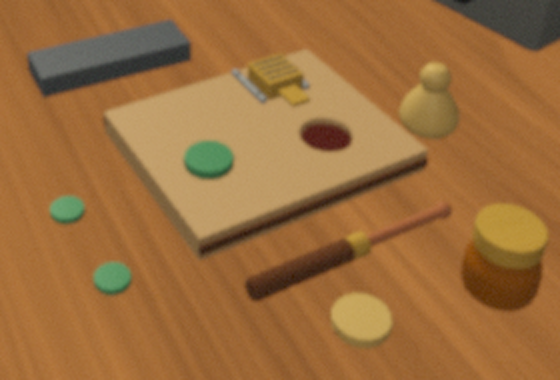

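servo_tool(targets=[0, 0, 0, -0.02, 0.036, 0, 0.3, 0, 0, 0, -0.02, 0.036, 0, 0.3, 0, 0, 0, -0.02, 0.036, 0, 0.3, 0, 0, 0, -0.02, 0.036, 0, 0.3, 0, 0, 0, -0.02, 0.036, 0, 0.3, 0, 0, 0, -0.02, 0.036, 0, 0.3, 0, 0, 0, -0.02, 0.036, 0, 0.3, 0, 0, 0, -0.02, 0.036, 0, 0.3, 0, 0, 0, -0.02, 0.036, 0, 0.3, 0, 0, 0, -0.02, 0.036, 0, 0.3, 0, 0, 0, -0.047, 0.014, 0, 0.3, 0, 0, 0, -0.047, 0.014, 0, 0.3, 0, 0, 0, -0.047, 0.014, 0, 0.3, 0, 0, 0, -0.047, 0.014, 0, 0.3, 0, 0, 0, -0.047, 0.014, 0, 0.3, 0, 0, 0, -0.047, 0.014, 0, 0.3, 0, 0, 0, -0.047, 0.014, 0, 0.3, 0, 0, 0, -0.047, 0.014, 0, 0.3, 0, 0, -5.8, 0, 0, 0, 0.3, 0, 0, -5.8, 0, 0, 0, 0.3])

```text
t: 2.65
tcp_pos: [0.4759, -0.04, 0.2502]
orientation: [0.719, 0.695, 0.0, -0.0]
contact_force: [0.4, 0.0, -0.1]
gripper_width: 0.0257
```

```bash
cat > look.py <<'E'
from h import *
import sys
def look(tag,zj=0.031):
    s=get_state();im=read_camera('wrist')[:,:,::-1].copy();cv2.imwrite(f'pics/{tag}.png',im)
    c=cam('wrist',s);hsv=cv2.cvtColor(im,cv2.COLOR_BGR2HSV)
    print(s['t'],s['tcp_pos'].round(4),Ro.from_quat(s['orientation']).as_matrix().round(4).tolist(),s['gripper_width'])
    for q in blobs(cv2.inRange(hsv,(50,70,50),(90,255,255)),200):
        w=cast(c,q[:,0],zj)[:,:2].astype(np.float32);print('green',q[:,0].mean(0),cv2.minEnclosingCircle(w),cv2.fitEllipse(w)[:2])
    m=cv2.morphologyEx(cv2.inRange(hsv,(13,60,178),(24,158,255)),cv2.MORPH_OPEN,np.ones((5,5)))
    for q in blobs(m,8000)[:2]:
        h=cv2.convexHull(q)[:,0];print('rest',h.min(0),h.max(0),cv2.minAreaRect(cast(c,h,.022)[:,:2].astype(np.float32)))
    for q in blobs(cv2.inRange(hsv,(0,130,20),(12,255,125)),500):
        w=cast(c,q[:,0],.022)[:,:2].astype(np.float32);print('rec',q[:,0].mean(0),cv2.minEnclosingCircle(w),cv2.fitEllipse(w)[:2])
    return c,im,hsv
if __name__=='__main__':look(sys.argv[1])
E
python3 look.py w1
```

```text
2.65 [ 0.4759 -0.04    0.2502] [[0.0337, 0.9994, -0.0002], [0.9994, -0.0337, 0.0002], [0.0002, -0.0002, -1.0]] 0.025740656232939727
green [292.64393939 192.50757576] ((0.4636411666870117, -0.05793686956167221), 0.01969974860548973) ((0.4636486768722534, -0.058020465075969696), (0.037774935364723206, 0.03830590844154358))
green [307.29032258  49.33333333] ((0.3557187616825104, -0.04194752871990204), 0.01226589921861887) ((0.3556274175643921, -0.041887566447257996), (0.023290706798434258, 0.023832406848669052))
green [210.68817204  63.68817204] ((0.3632165789604187, -0.11561911553144455), 0.012524022720754147) ((0.36304670572280884, -0.1155771017074585), (0.02339228242635727, 0.02413525991141796))
rest [206 124] [416 365] ((0.5222750306129456, -0.0371415838599205), (0.21039581298828125, 0.169444277882576), 3.9611332416534424)
rec [165.43925234 211.35514019] ((0.4787716865539551, -0.1678173691034317), 0.040847815573215485) ((0.47813963890075684, -0.16803744435310364), (0.01817256025969982, 0.10754195600748062))
rec [293.94354839 303.13709677] ((0.5667744874954224, -0.06299783289432526), 0.020697133615612984) ((0.5668105483055115, -0.06122255325317383), (0.03548503294587135, 0.04125506803393364))
```

View pics/w1.png

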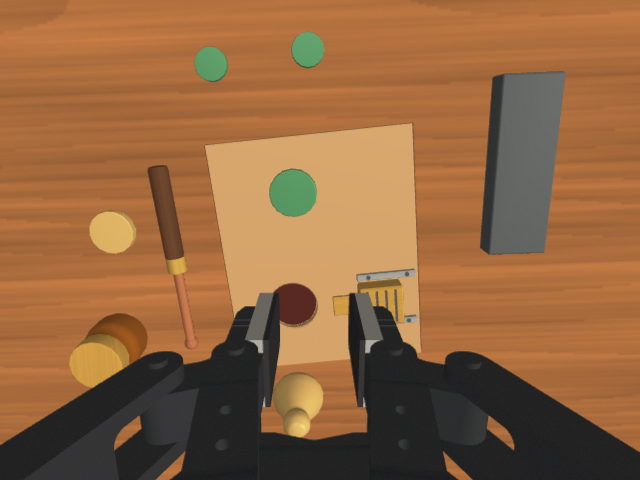

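The wrist view shows the jade at (293,192), the recess at (294,303) partly behind the fingers, and the keeper at (385,303). I'll go down behind the disc with the jaws across the push direction, so the two fingers act as a centring notch.

servo_tool(targets=[0, 0, 0, -0.0044, -0.012, 0, 0.3, 0, 0, 0, -0.0044, -0.012, 0, 0.3, 0, 0, 0, -0.0044, -0.012, 0, 0.3, 0, 0, 0, -0.0045, -0.0117, 0, 0.3, 0, 0, 1.1, 0, 0, 0.03, 0.3, 0, 0, 0, 0, 0, 0.035, 0.3, 0, 0, 0, 0, 0, 0.035, 0.3, 0, 0, 0, 0, 0, 0.035, 0.3, 0, 0, 0, 0, 0, 0.03, 0.3, 0, 0, 0, 0, 0, 0.02, 0.3, 0, 0, 0, 0, 0, 0.01, 0.3, 0, 0, 0, 0, 0, 0, 0.3, 0, 0, 0, 0, 0, 0, 0.3])

```text
t: 4.32
tcp_pos: [0.4283, -0.0553, 0.0561]
orientation: [0.726, 0.688, 0.001, 0.0]
contact_force: [-0.0, 0.6, -0.8]
gripper_width: 0.0256
```

Run:
```python
from look import *
look('w2')
s=get_state();print(s['contact_force'])
im=read_camera('side')[:,:,::-1];cv2.imwrite('pics/s2.png',cv2.resize(im[200:350,240:440],None,fx=4,fy=4,interpolation=cv2.INTER_CUBIC))
c=cam('side');p=s['tcp_pos']
for dz in (-.015,-.019,-.022):print(dz,((proj(c,p+[0,0,dz])-[240,200])*4).round(0))
```

```text
4.325 [ 0.4283 -0.0553  0.0561] [[0.0546, 0.9985, 0.0011], [0.9985, -0.0546, 0.0003], [0.0004, 0.0011, -1.0]] 0.025616191728625688
green [314.22180451 379.37593985] ((0.46133261919021606, -0.05836603790521622), 0.02133001573383808) ((0.46171069145202637, -0.058269843459129333), (0.034718748182058334, 0.043175894767045975))
green [339.06770833  96.546875  ] ((0.35265210270881653, -0.043837763369083405), 0.011235669255256653) ((0.3526618778705597, -0.043829161673784256), (0.021844077855348587, 0.021858789026737213))
green [144.03141361 129.19895288] ((0.35940831899642944, -0.11074256151914597), 0.011794846504926682) ((0.35949528217315674, -0.11087816208600998), (0.02188888005912304, 0.0230125542730093))
rest [136 245] [557 394] ((0.45143067836761475, -0.04201645404100418), (0.06882794201374054, 0.1698163002729416), 3.958566427230835)
rec [ 61.61403509 359.77631579] ((0.4531466066837311, -0.1656200885772705), 0.023643290624022484) ((0.45175349712371826, -0.16492265462875366), (0.02116980403661728, 0.047213222831487656))
[ 0.26042213 -0.16000252 -0.32774063]
-0.015 [[291. 431.]]
-0.019 [[291. 439.]]
-0.022 [[291. 445.]]
```

View pics/w2.png

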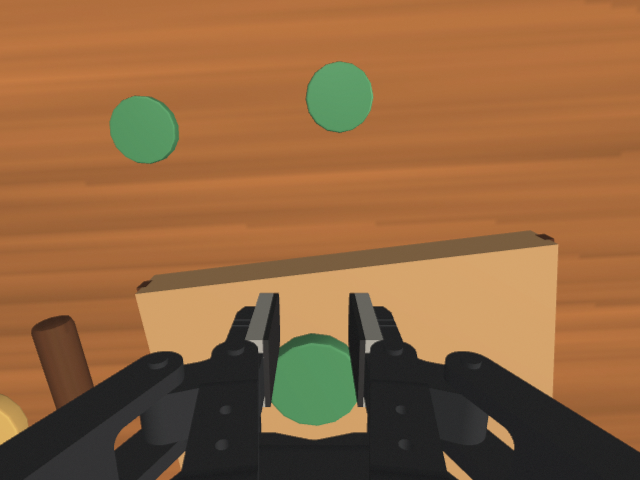

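View pics/s2.png

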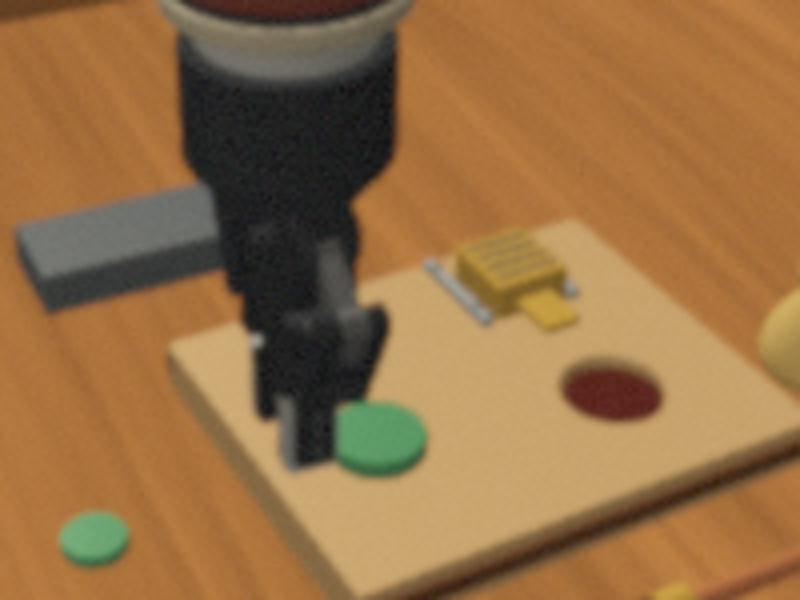

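Run:
```python
from h import *
s=get_state();c=cam('side');p=s['tcp_pos']
for dz in (-.012,-.015,-.019,-.022):print(dz,[((proj(c,p+[x,y,dz])-[240,200])*4).round(0)[0].tolist() for x in(-.011,.011) for y in (-.013,-.025)])
```

```text
-0.012 [[277.0, 453.0], [290.0, 472.0], [331.0, 437.0], [344.0, 456.0]]
-0.015 [[277.0, 459.0], [290.0, 479.0], [331.0, 444.0], [344.0, 463.0]]
-0.019 [[278.0, 467.0], [290.0, 487.0], [331.0, 452.0], [344.0, 471.0]]
-0.022 [[278.0, 474.0], [290.0, 493.0], [331.0, 458.0], [344.0, 477.0]]
```

Run:
```python
import cv2
im=cv2.imread('pics/s2.png');cv2.imwrite('pics/s2c.png',cv2.resize(im[360:500,230:430],None,fx=4,fy=4,interpolation=cv2.INTER_CUBIC))
```

```text
(no output)
```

View pics/s2c.png

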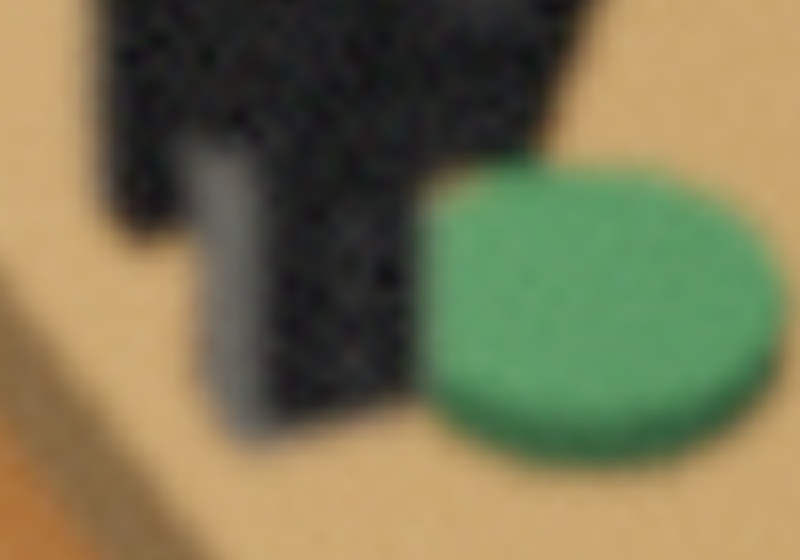

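servo_tool(targets=[0, 0, 0, 0, 0, 0.004, 0.3, 0, 0, 0, 0, 0, 0.004, 0.3, 0, 0, 0, 0, 0, 0.003, 0.3, 0, 0, 0, 0, 0, 0, 0.3])

```text
t: 4.92
tcp_pos: [0.4276, -0.0554, 0.044]
orientation: [0.726, 0.688, -0.0, -0.0]
contact_force: [0.1, 0.9, -0.0]
gripper_width: 0.0255
```

servo_tool(targets=[0, 0, 0, 0, 0, 0.001, 0.3, 0, 0, 0, 0, 0, 0.001, 0.3, 0, 0, 0, 0, 0, 0.001, 0.3])

```text
t: 5.3
tcp_pos: [0.4279, -0.0553, 0.0413]
orientation: [0.726, 0.688, 0.0, 0.0]
contact_force: [-0.0, -0.2, 0.3]
gripper_width: 0.0249
```

servo_tool(targets=[0, 0, 0, 0, 0, 0.001, 0.3, 0, 0, 0, 0, 0, 0, 0.3])

```text
t: 5.55
tcp_pos: [0.4279, -0.0553, 0.0409]
orientation: [0.726, 0.687, 0.0, -0.0]
contact_force: [-5.2, -0.0, 15.2]
gripper_width: 0.0253
```

Touching down at TCP z 0.041 confirms the tips are 19 mm ahead of the TCP. I'll raise to 4 mm above the wood and push most of the way.

servo_tool(targets=[0, 0, 0, 0, 0, -0.003, 0.3, 0, 0, 0, 0, 0, -0.002, 0.3, 0, 0, 0, 0, 0.004, 0, 0.3, 0, 0, 0, 0, 0.005, 0, 0.3, 0, 0, 0, 0, 0.005, 0, 0.3, 0, 0, 0, 0, 0.005, 0, 0.3, 0, 0, 0, 0, 0.005, 0, 0.3, 0, 0, 0, 0, 0.005, 0, 0.3, 0, 0, 0, 0, 0.005, 0, 0.3, 0, 0, 0, 0, 0.005, 0, 0.3, 0, 0, 0, 0, 0.005, 0, 0.3, 0, 0, 0, 0, 0.005, 0, 0.3, 0, 0, 0, 0, 0.005, 0, 0.3, 0, 0, 0, 0, 0.005, 0, 0.3, 0, 0, 0, 0, 0.005, 0, 0.3, 0, 0, 0, 0, 0.005, 0, 0.3, 0, 0, 0, 0, 0.005, 0, 0.3, 0, 0, 0, 0, 0.005, 0, 0.3, 0, 0, 0, 0, 0.004, 0, 0.3, 0, 0, 0, 0, 0.002, 0, 0.3])

```text
t: 8.05
tcp_pos: [0.513, -0.06, 0.0453]
orientation: [0.726, 0.688, -0.0, 0.0]
contact_force: [-0.5, 0.5, -0.7]
gripper_width: 0.0254
```

Run:
```python
from look import *
look('w3')
c=cam('side');im=read_camera('side')[:,:,::-1];cv2.imwrite('pics/s3.png',cv2.resize(im[210:360,280:480],None,fx=4,fy=4,interpolation=cv2.INTER_CUBIC))
```

```text
8.05 [ 0.513  -0.06    0.0453] [[0.0546, 0.9985, 0.0], [0.9985, -0.0546, -0.0001], [-0.0001, 0.0, -1.0]] 0.025390377313986048
green [313.9084507  376.68661972] ((0.5372490882873535, -0.06280957162380219), 0.021283874288201332) ((0.5379809737205505, -0.06257074326276779), (0.03234165534377098, 0.04386875033378601))
rec [ 29.81352459 231.08401639] ((0.47978007793426514, -0.16185452044010162), 0.03994239866733551) ((0.48605817556381226, -0.16205374896526337), (0.01991809904575348, 0.08728078752756119))
rec [314.56302521 425.31092437] ((0.5639075636863708, -0.06367829442024231), 0.02068646438419819) ((0.563449501991272, -0.06365803629159927), (0.017276208847761154, 0.04085627943277359))
```

View pics/w3.png

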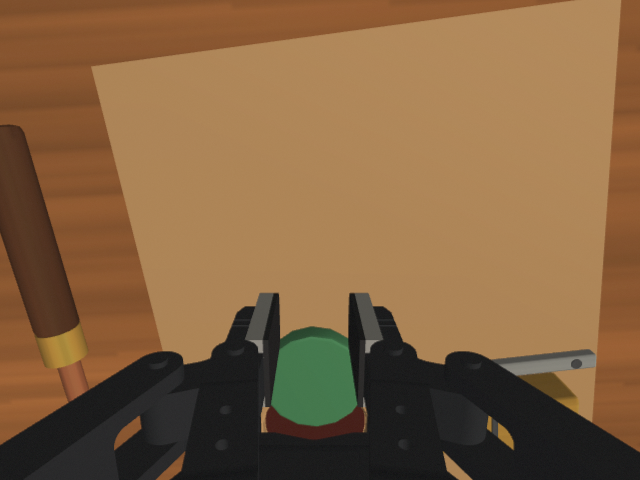

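View pics/s3.png

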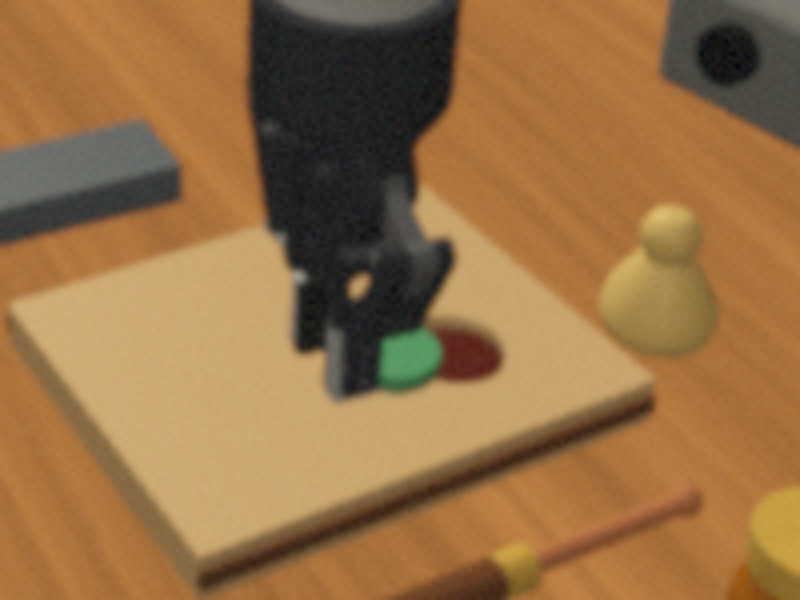

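Lateral alignment is good: disc column 314, recess columns 266–363. About 30 mm remains, so I'll push slowly.

servo_tool(targets=[0, 0, 0, 0, 0.003, 0, 0.3, 0, 0, 0, 0, 0.003, 0, 0.3, 0, 0, 0, 0, 0.003, 0, 0.3, 0, 0, 0, 0, 0.003, 0, 0.3, 0, 0, 0, 0, 0.003, 0, 0.3, 0, 0, 0, 0, 0.003, 0, 0.3, 0, 0, 0, 0, 0.003, 0, 0.3, 0, 0, 0, 0, 0.002, 0, 0.3, 0, 0, 0, 0, 0.002, 0, 0.3, 0, 0, 0, 0, 0.002, 0, 0.3, 0, 0, 0, 0, 0, 0, 0.3])

```text
t: 9.52
tcp_pos: [0.5398, -0.0615, 0.0453]
orientation: [0.726, 0.688, 0.0, 0.0]
contact_force: [0.8, 0.3, -0.4]
gripper_width: 0.026
```

Run:
```python
from look import *
look('w4')
c=cam('side');im=read_camera('side')[:,:,::-1];cv2.imwrite('pics/s4.png',cv2.resize(im[210:360,280:480],None,fx=4,fy=4,interpolation=cv2.INTER_CUBIC))
```

```text
9.525 [ 0.5398 -0.0615  0.0453] [[0.0546, 0.9985, 0.0001], [0.9985, -0.0546, -0.0001], [-0.0001, 0.0001, -1.0]] 0.025990318698499867
green [313.88602941 370.19485294] ((0.5613923668861389, -0.06393717974424362), 0.01956867054104805) ((0.5618517398834229, -0.06389962881803513), (0.031642187386751175, 0.039748284965753555))
rest [218  66] [431 154] ((0.46441128849983215, -0.05492190271615982), (0.07002183049917221, 0.026880692690610886), 74.63813781738281)
rec [ 21.56153846 165.41153846] ((0.48144641518592834, -0.16373276710510254), 0.039040882140398026) ((0.4932456314563751, -0.1612982153892517), (0.01844697631895542, 0.08350463211536407))
```

View pics/w4.png

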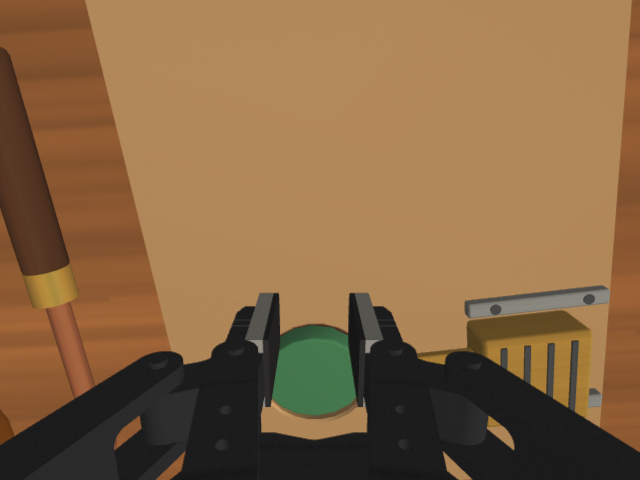

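View pics/s4.png

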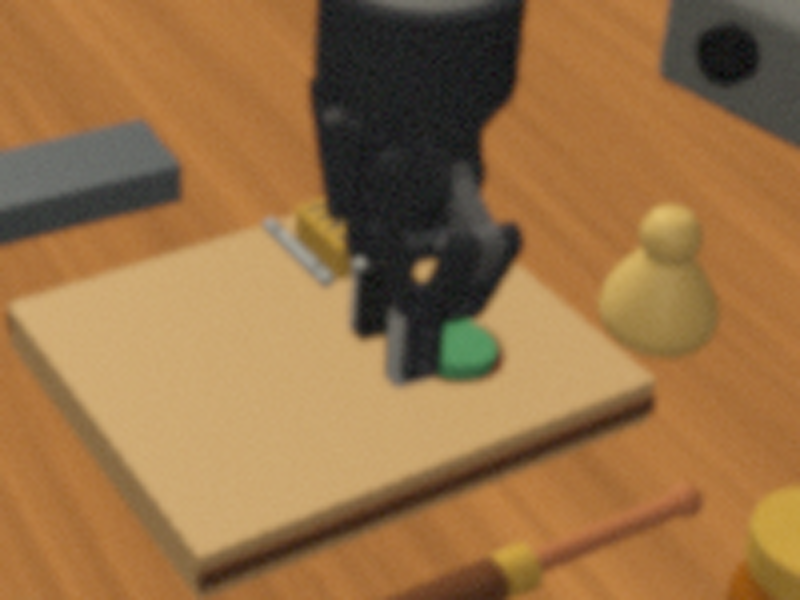

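The disc appears to have dropped, with the rim visible around it at (315,370). I'll back off and up to check.

servo_tool(targets=[0, 0, 0, 0, -0.008, 0, 0.3, 0, 0, 0, 0, -0.012, 0, 0.3, 0, 0, 0, 0, -0.02, -0.03, 0.3, 0, 0, 0, 0, -0.02, -0.05, 0.3, 0, 0, 0, 0, -0.02, -0.05, 0.3, 0, 0, 0, 0, -0.01, -0.04, 0.3, 0, 0, 0, 0, 0, -0.02, 0.3, 0, 0, 0, 0, 0, 0, 0, 0, 0, 0, 0, 0, 0, 0])

```text
t: 10.75
tcp_pos: [0.449, -0.0565, 0.2342]
orientation: [0.726, 0.688, -0.0, -0.0]
contact_force: [-0.2, -0.5, -0.5]
gripper_width: -0.0001
```

Run:
```python
from look import *
look('w5',0.025)
c=cam('side');im=read_camera('side')[:,:,::-1];cv2.imwrite('pics/s5.png',cv2.resize(im[210:360,280:480],None,fx=4,fy=4,interpolation=cv2.INTER_CUBIC))
hsv=cv2.cvtColor(im,cv2.COLOR_RGB2HSV)
for q in blobs(cv2.inRange(hsv,(50,70,50),(90,255,255)),100):
    for z in(.031,.025): print(z,cv2.minEnclosingCircle(cast(c,q[:,0],z)[:,:2].astype(np.float32)))
```

```text
10.75 [ 0.449  -0.0565  0.2342] [[0.0545, 0.9985, -0.0013], [0.9985, -0.0545, 0.0001], [0.0, -0.0013, -1.0]] -5.00679903696922e-05
green [326.37894737  82.21052632] ((0.35325589776039124, -0.04291640594601631), 0.012405343353748322) ((0.35322532057762146, -0.0428771898150444), (0.023599984124302864, 0.023913495242595673))
green [227.84210526  98.73684211] ((0.3607061207294464, -0.1173592209815979), 0.012620428577065468) ((0.36084747314453125, -0.11752469837665558), (0.023670440539717674, 0.02440444566309452))
rest [224 156] [441 352] ((0.49459248781204224, -0.03910856693983078), (0.1549490988254547, 0.16943341493606567), 3.9510488510131836)
rec [183.28971963 248.01401869] ((0.47782090306282043, -0.16785795986652374), 0.04134548082947731) ((0.477439820766449, -0.16841791570186615), (0.017969081178307533, 0.10774920880794525))
0.031 ((0.03326551616191864, 0.5586163401603699), 0.13592422008514404)
0.025 ((0.030682871118187904, 0.5733771324157715), 0.1377376914024353)
0.031 ((0.5620623826980591, -0.0688982829451561), 0.022154759615659714)
0.025 ((0.566540002822876, -0.06251586973667145), 0.022449228912591934)
0.031 ((0.3516620993614197, -0.14421024918556213), 0.01366504281759262)
0.025 ((0.3533306121826172, -0.1388334035873413), 0.013846127316355705)
0.031 ((0.3437907099723816, -0.06912926584482193), 0.01402307115495205)
0.025 ((0.3453540503978729, -0.0627499371767044), 0.014208979904651642)
```

View pics/w5.png

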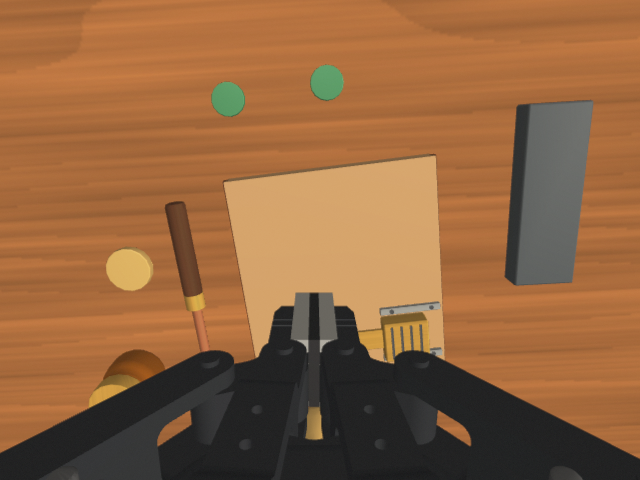

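View pics/s5.png

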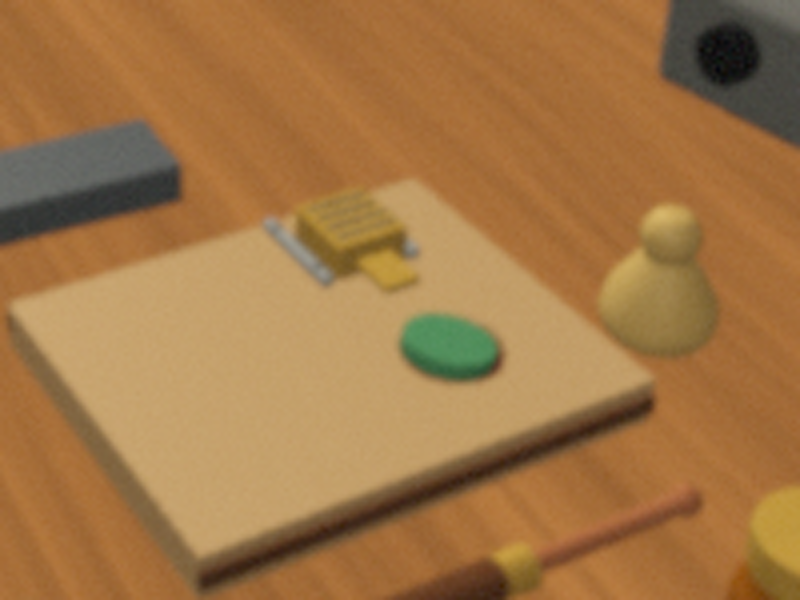

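In the side view the disc, at (450,347) in the crop, looks tilted with its -x side caught on the rim. I'll check it from the scene camera.

Run:
```python
from look import *
c=cam('scene');im=read_camera('scene')[:,:,::-1].copy();cv2.imwrite('pics/c5.png',cv2.resize(im[180:280,175:325],None,fx=5,fy=5,interpolation=cv2.INTER_CUBIC))
hsv=cv2.cvtColor(im,cv2.COLOR_BGR2HSV)
for q in blobs(cv2.inRange(hsv,(50,70,50),(90,255,255)),60):
    for z in(.031,.025): print(q[:,0].mean(0),z,cv2.minEnclosingCircle(cast(c,q[:,0],z)[:,:2].astype(np.float32)))
```

```text
[497.9122807  385.36842105] 0.031 ((0.5348346829414368, 0.45065152645111084), 0.03285026550292969)
[497.9122807  385.36842105] 0.025 ((0.5306868553161621, 0.45045962929725647), 0.03322533890604973)
[226.42307692 222.36538462] 0.031 ((0.5685393810272217, -0.054784756153821945), 0.02361222729086876)
[226.42307692 222.36538462] 0.025 ((0.5647774934768677, -0.06076516956090927), 0.023881424218416214)
[635.69642857 225.375     ] 0.031 ((0.07271964102983475, 0.4959164261817932), 0.03772891312837601)
[635.69642857 225.375     ] 0.025 ((0.06327944248914719, 0.4962429404258728), 0.03815986216068268)
```

View pics/c5.png

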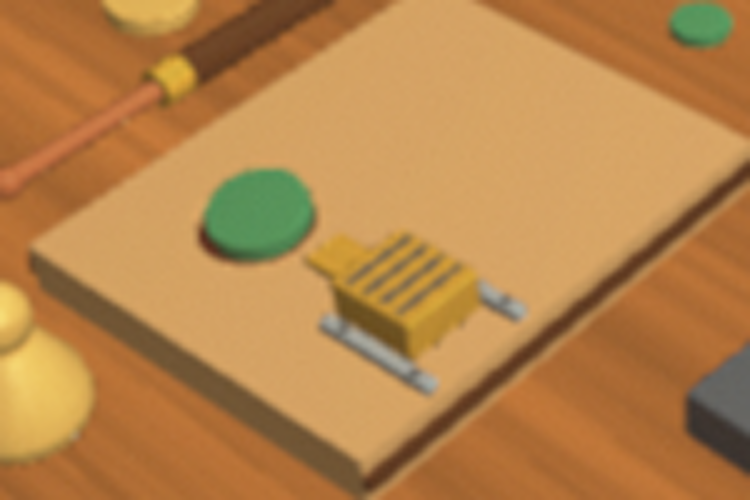

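The disc has its +x side down and its -x side on the rim, about 3–4 mm short of seating. I'll return the same way and push further.

servo_tool(targets=[0, 0, 0, 0, 0, 0, 0.3, 0, 0, 0, 0, 0, 0.02, 0.3, 0, 0, 0, 0, 0.01, 0.04, 0.3, 0, 0, 0, 0, 0.02, 0.05, 0.3, 0, 0, 0, 0, 0.02, 0.05, 0.3, 0, 0, 0, 0, 0.018, 0.02, 0.3, 0, 0, 0, 0, 0, 0.01, 0.3, 0, 0, 0, 0, 0.006, 0, 0.3, 0, 0, 0, 0, 0.006, 0, 0.3, 0, 0, 0, 0, 0.004, 0, 0.3, 0, 0, 0, 0, 0.002, 0, 0.3, 0, 0, 0, 0, 0.002, 0, 0.3, 0, 0, 0, 0, 0.002, 0, 0.3, 0, 0, 0, 0, 0.002, 0, 0.3, 0, 0, 0, 0, 0.001, 0, 0.3, 0, 0, 0, 0, 0, 0, 0.3])

```text
t: 12.9
tcp_pos: [0.5427, -0.0616, 0.0453]
orientation: [0.726, 0.688, -0.0, 0.0]
contact_force: [0.8, -0.2, -1.2]
gripper_width: 0.0257
```

Run:
```python
from look import *
c=cam('side');im=read_camera('side')[:,:,::-1];cv2.imwrite('pics/s6.png',cv2.resize(im[250:325,340:440],None,fx=8,fy=8,interpolation=cv2.INTER_CUBIC))
look('w6')
```

```text
12.95 [ 0.5426 -0.0616  0.0453] [[0.0546, 0.9985, -0.0001], [0.9985, -0.0546, -0.0001], [-0.0001, -0.0001, -1.0]] 0.025834837724274466
green [314.03584229 364.05734767] ((0.561825156211853, -0.06352724134922028), 0.019923904910683632) ((0.5621362328529358, -0.06387229263782501), (0.030852390453219414, 0.041034333407878876))
rest [169   7] [494 203] ((0.46968191862106323, -0.0496826134622097), (0.11818832904100418, 0.03823765367269516), 68.66699981689453)
rec [ 21.39207921 159.58019802] ((0.4819078743457794, -0.16347408294677734), 0.039037398993968964) ((0.49469274282455444, -0.16125643253326416), (0.018195245414972305, 0.08575744926929474))
```

View pics/s6.png

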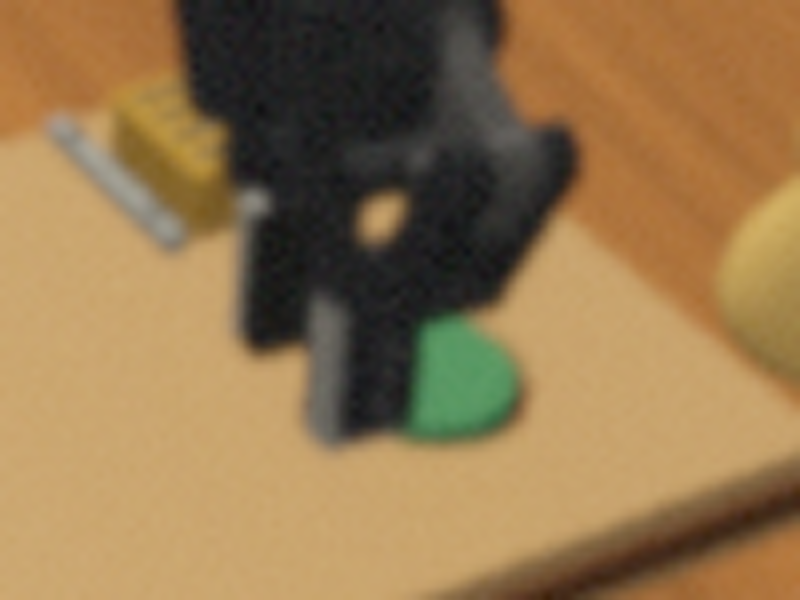

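View pics/w6.png

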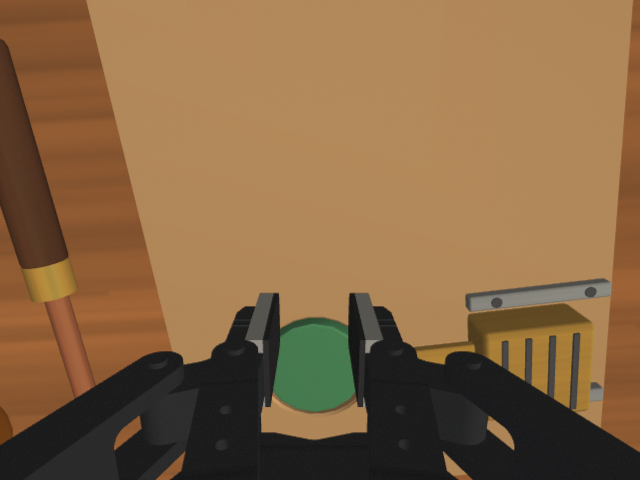

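servo_tool(targets=[0, 0, 0, 0, -0.008, 0, 0.3, 0, 0, 0, 0, -0.012, 0, 0.3, 0, 0, 0, 0, -0.02, -0.03, 0.3, 0, 0, 0, 0, -0.02, -0.05, 0.3])

```text
t: 13.5
tcp_pos: [0.4802, -0.0583, 0.1247]
orientation: [0.726, 0.688, -0.002, -0.001]
contact_force: [0.3, 0.1, 1.7]
gripper_width: 0.026
```

Run:
```python
from look import *
for n,(x0,y0,x1,y1) in dict(scene=(175,180,325,280),side=(330,230,450,320)).items():
    c=cam(n);im=read_camera(n)[:,:,::-1].copy();hsv=cv2.cvtColor(im,cv2.COLOR_BGR2HSV)
    cv2.imwrite(f'pics/{n}7.png',cv2.resize(im[y0:y1,x0:x1],None,fx=5,fy=5,interpolation=cv2.INTER_CUBIC))
    for q in blobs(cv2.inRange(hsv,(50,70,50),(90,255,255)),60):
        w=cast(c,q[:,0],.025)[:,:2].astype(np.float32)
        if w[:,0].mean()>.5 and w[:,1].mean()<.1: print(n,q[:,0].mean(0),cv2.minEnclosingCircle(w))
```

```text
scene [226.17647059 223.80392157] ((0.5681279301643372, -0.05850233882665634), 0.020610952749848366)
side [392.40740741 296.90740741] ((0.5660301446914673, -0.0650264322757721), 0.019437771290540695)
```

View pics/scene7.png

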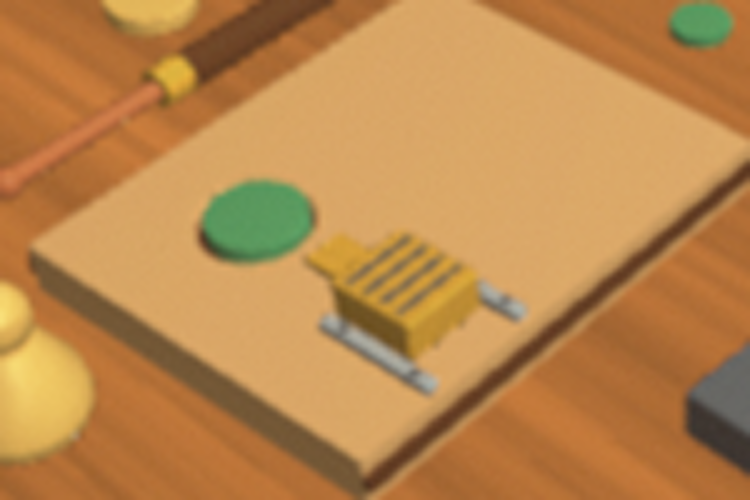

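View pics/side7.png

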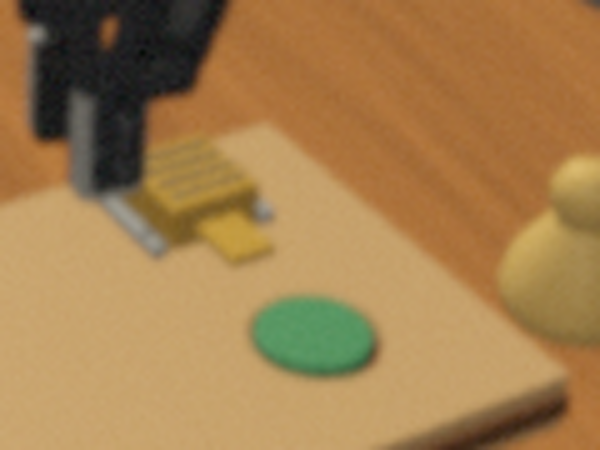

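It is now flat: seated-plane radius 19.4–20.6 mm in the two views, at the recess position each camera measured earlier. Next I'll locate the keeper face.

Run:
```python
from look import *
th=np.deg2rad(3.96);Rr=np.array([[np.cos(th),-np.sin(th)],[np.sin(th),np.cos(th)]]);C=np.array([.5223,-.0371])
for pic,s in (('w5',dict(tcp_pos=np.array([.449,-.0565,.2342]),orientation=Ro.from_matrix([[.0545,.9985,-.0013],[.9985,-.0545,.0001],[0,-.0013,-1]]).as_quat())),('side7',None)):
    im=cv2.imread(f'pics/{pic}.png') if s else read_camera('side')[:,:,::-1].copy();hsv=cv2.cvtColor(im,cv2.COLOR_BGR2HSV)
    c=cam('wrist',s) if s else cam('side')
    for q in blobs(cv2.inRange(hsv,(17,165,60),(27,255,255)),60):
        h=cv2.convexHull(q)[:,0]
        w=(cast(c,h,.041)[:,:2]-C)@Rr
        if abs(w).max()<.12: print(pic,h.min(0),h.max(0),'rest xy min/max',w.min(0).round(4),w.max(0).round(4))
# world targets
for y in (.095,.09,.075,.039,.054): print(y,C+Rr@[.045,y])
s=get_state();c=cam('wrist',s);print(s['tcp_pos'])
```

```text
w5 [358 319] [428 360] rest xy min/max [0.0245 0.0088] [0.0604 0.0669]
w5 [197 292] [205 308] rest xy min/max [-0.0213 -0.119 ] [-0.0073 -0.1135]
side7 [358 266] [382 281] rest xy min/max [ 0.0179 -0.0012] [0.0588 0.0454]
0.095 [0.56063186 0.06078089]
0.09 [0.56097716 0.05579283]
0.075 [0.56201306 0.04082864]
0.039 [0.56449922 0.00491459]
0.054 [0.56346332 0.01987878]
[ 0.48285155 -0.05794804  0.12738745]
```

servo_tool(targets=[0, 0, 0, 0.0307, 0.0178, 0, 0, 0, 0, 0, 0.0307, 0.0178, 0, 0, 0, 0, 0, 0.0307, 0.0178, 0, 0, 0, 0, 0, 0.0307, 0.0178, 0, 0, 0, 0, -7.1, 0, 0, 0, 0, 0, 0, 0, 0, 0, 0, 0, 0, 0, 0, 0, 0, 0, 0])

```text
t: 14.52
tcp_pos: [0.56, 0.0598, 0.1247]
orientation: [0.683, 0.73, -0.0, -0.0]
contact_force: [0.1, -0.9, -0.2]
gripper_width: 0.0004
```

Run:
```python
from look import *
look('w8',.025)
c=cam('scene');im=read_camera('scene')[:,:,::-1];cv2.imwrite('pics/c8.png',cv2.resize(im[180:280,175:325],None,fx=5,fy=5,interpolation=cv2.INTER_CUBIC))
```

```text
14.525 [0.56   0.0598 0.1247] [[-0.0658, 0.9978, -0.001], [0.9978, 0.0658, -0.0003], [-0.0002, -0.001, -1.0]] 0.0004133570227307223
green [ 96.48756219 245.82089552] ((0.5665019154548645, -0.06176258251070976), 0.02117403969168663) ((0.5662646889686584, -0.06198547035455704), (0.038537342101335526, 0.04160584509372711))
rest [0 0] [300 345] ((0.5343025922775269, -0.03598145395517349), (0.18609686195850372, 0.1697058230638504), 3.7842326164245605)
rec [301.83503401 145.5       ] ((0.5112562775611877, 0.04825248569250107), 0.07559771090745926) ((0.5055904984474182, 0.0485813282430172), (0.0018032690277323127, 0.2001224309206009))
```

View pics/w8.png

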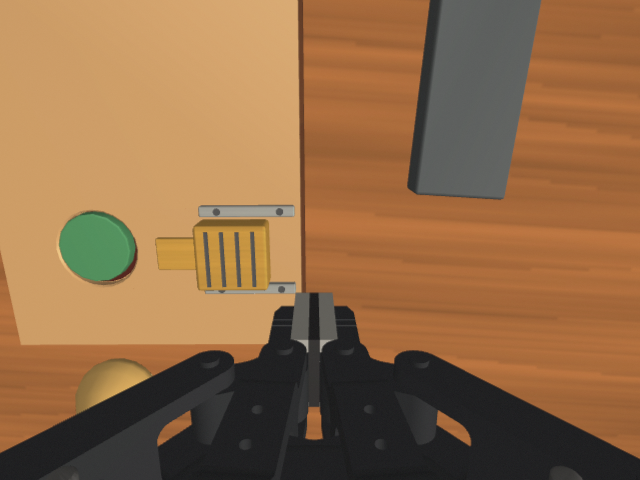

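The wrist view shows the disc at (97,246) inside its rim ring and the keeper at (232,255). The fingers are clear beyond the keeper's outer face. I'll go down and push toward -y of the rest.

servo_tool(targets=[0, 0, 0, 0, 0, 0.02, 0, 0, 0, 0, 0, 0, 0.02, 0, 0, 0, 0, 0, 0, 0.02, 0, 0, 0, 0, 0, 0, 0.01, 0, 0, 0, 0, 0, 0, 0.005, 0, 0, 0, 0, -0.004, 0, 0, 0, 0, 0, 0, -0.004, 0, 0, 0, 0, 0, 0, -0.004, 0, 0, 0, 0, 0, 0, -0.004, 0, 0, 0, 0, 0, 0, -0.004, 0, 0, 0, 0, 0, 0, -0.004, 0, 0, 0, 0, 0, 0, -0.004, 0, 0, 0, 0, 0, 0, -0.003, 0, 0, 0, 0, 0, 0, -0.003, 0, 0, 0, 0, 0, 0, 0, 0, 0, 0])

```text
t: 16.5
tcp_pos: [0.5628, 0.026, 0.0503]
orientation: [0.682, 0.731, -0.0, 0.0]
contact_force: [0.2, 0.9, 0.9]
gripper_width: -0.0002
```

```bash
python3 look.py w9
```

```text
16.5 [0.5628 0.026  0.0503] [[-0.0687, 0.9976, -0.0002], [0.9976, 0.0687, -0.0004], [-0.0004, -0.0002, -1.0]] -0.00021596278813591294
green [ 87.49044586 297.25796178] ((0.5635057687759399, -0.058431364595890045), 0.020421382039785385) ((0.5627701282501221, -0.060434579849243164), (0.0343695729970932, 0.040482938289642334))
rest [0 0] [394 430] ((0.5433239936828613, -0.031573034822940826), (0.16586893796920776, 0.16135361790657043), 3.9017069339752197)
```

View pics/w9.png

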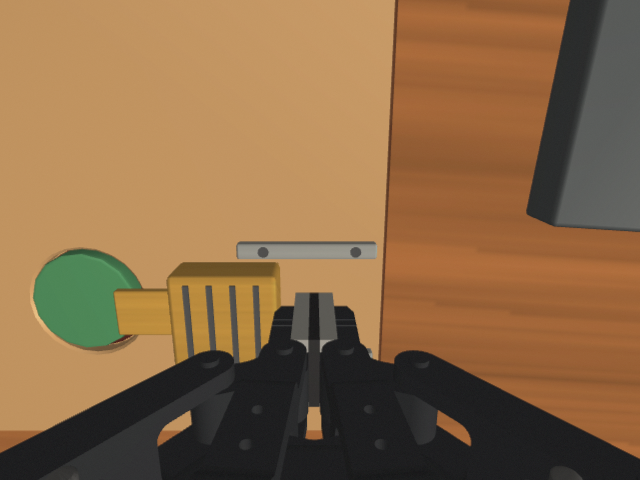

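The tongue is passing over the disc edge at (125,310). I'll keep pushing toward the stop.

servo_tool(targets=[0, 0, 0, -0.002, 0, 0, 0, 0, 0, 0, -0.002, 0, 0, 0, 0, 0, 0, -0.002, 0, 0, 0, 0, 0, 0, 0, 0, 0, 0])

```text
t: 17.05
tcp_pos: [0.5631, 0.0202, 0.0502]
orientation: [0.682, 0.731, -0.0, -0.0]
contact_force: [0.3, 0.0, 0.2]
gripper_width: -0.0001
```

servo_tool(targets=[0, 0, 0, -0.002, 0, 0, 0, 0, 0, 0, -0.001, 0, 0, 0, 0, 0, 0, 0, 0, 0, 0])

```text
t: 17.42
tcp_pos: [0.5633, 0.0187, 0.0502]
orientation: [0.682, 0.731, 0.0, -0.001]
contact_force: [-2.1, 4.7, 0.3]
gripper_width: -0.0001
```

servo_tool(targets=[0, 0, 0, -0.002, 0, 0, 0, 0, 0, 0, 0, 0, 0, 0])

```text
t: 17.68
tcp_pos: [0.5632, 0.0184, 0.0502]
orientation: [0.681, 0.732, 0.001, -0.001]
contact_force: [-2.2, 10.2, 0.9]
gripper_width: 0.0001
```

The TCP has stalled with the force rising to 10 N, at the position expected for the stop. I'll back off, rise and check.

servo_tool(targets=[0, 0, 0, 0.01, 0, 0, 0, 0, 0, 0, 0.02, 0, 0, 0, 0, 0, 0, 0.01, 0, -0.03, 0, 0, 0, 0, 0, 0, -0.045, 0, 0, 0, 0, 0, 0, -0.04, 0, 0, 0, 0, 0, 0, 0, 0, 0, 0, 0, 0, 0, 0, 0])

```text
t: 18.55
tcp_pos: [0.5606, 0.0553, 0.1648]
orientation: [0.682, 0.731, -0.0, -0.0]
contact_force: [0.3, -0.2, -0.3]
gripper_width: 0.0001
```

Run:
```python
from look import *
look('w10',.025);print(get_state()['contact_force'])
th=np.deg2rad(3.96);Rr=np.array([[np.cos(th),-np.sin(th)],[np.sin(th),np.cos(th)]]);C=np.array([.5223,-.0371])
s=get_state();c=cam('wrist',s);im=cv2.imread('pics/w10.png');hsv=cv2.cvtColor(im,cv2.COLOR_BGR2HSV)
for q in blobs(cv2.inRange(hsv,(17,165,60),(27,255,255)),200):
    h=q[:,0]
    for z in (.041,.032):
        w=(cast(c,h,z)[:,:2]-C)@Rr
        if abs(w).max()<.13: print(h.min(0),h.max(0),z,w.min(0).round(4),w.max(0).round(4))
im=read_camera('side')[:,:,::-1];cv2.imwrite('pics/s10.png',cv2.resize(im[240:330,330:450],None,fx=5,fy=5,interpolation=cv2.INTER_CUBIC))
```

```text
18.55 [0.5606 0.0553 0.1648] [[-0.0692, 0.9976, -0.0003], [0.9976, 0.0692, -0.0003], [-0.0002, -0.0003, -1.0]] 0.00013401534902494506
green [133.4354067 227.6076555] ((0.566341757774353, -0.06238140910863876), 0.020910894498229027) ((0.5662071704864502, -0.06417107582092285), (0.03639175370335579, 0.039957430213689804))
rest [10  0] [308 313] ((0.5293054580688477, -0.036567896604537964), (0.1942524015903473, 0.16980507969856262), 3.9314334392547607)
rec [310.9778157  145.50170648] ((0.5155463218688965, 0.04885661229491234), 0.0893564373254776) ((0.517241895198822, 0.04922375828027725), (0.0014358928892761469, 0.3281141519546509))
[ 0.30624456  0.41706178 -0.82406541]
[141 206] [238 263] 0.041 [ 0.0243 -0.0169] [0.0603 0.0418]
[141 206] [238 263] 0.032 [ 0.0261 -0.0207] [0.0634 0.0401]
```

View pics/w10.png

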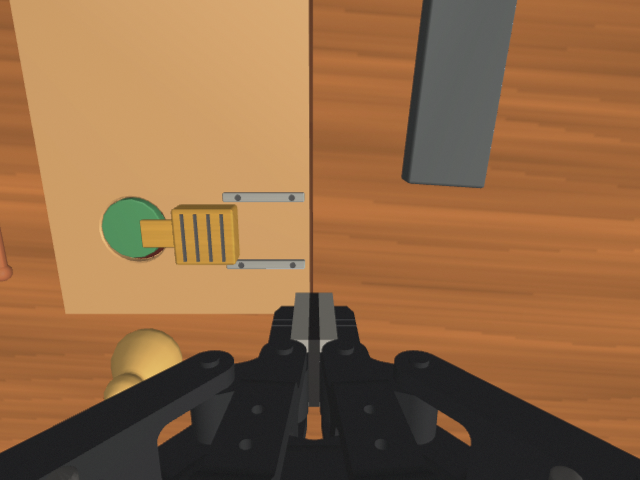

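View pics/s10.png

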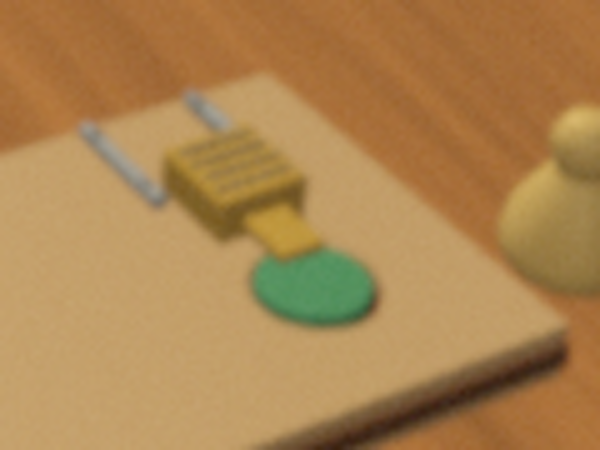

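The tongue tip measures about 9 mm from the disc centre (8 mm is home). I'll enlarge the rim to check the disc is flat.

Run:
```python
import cv2
a=cv2.imread('pics/w8.png')[195:300,40:155];b=cv2.imread('pics/w9.png')[230:365,20:155]
r=lambda i:cv2.resize(i,(400,400),interpolation=cv2.INTER_CUBIC)
cv2.imwrite('pics/zoom.png',cv2.hconcat([r(a),r(b)]))
```

```text
(no output)
```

View pics/zoom.png

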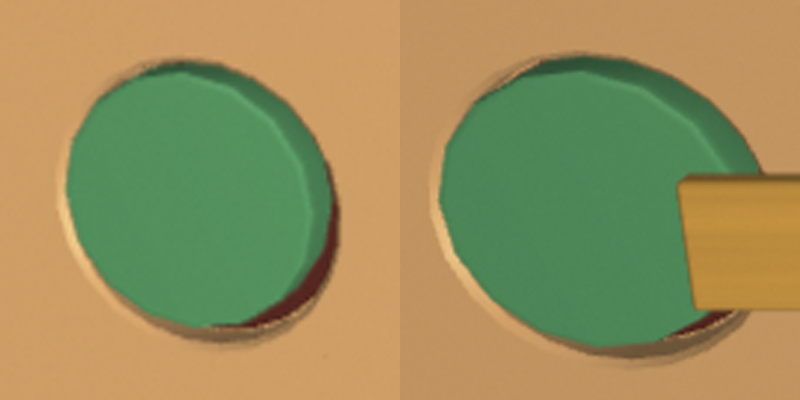

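```bash
python3 -c "
from station import *
print(job_done(),get_state()['t'])"
```

```text
the job is handed in; nothing more can be done
the job is handed in; nothing more can be done
```

I pushed the jade disc into the recess and pushed the keeper home over it. The job was handed in at about 18.6 s, and no verdict was reported.

**Disc:** I pushed it across the top with two slightly open fingertips, 4 mm above the wood. The first push left it tilted, with its -x side caught on the rim. A second push about 3 mm further dropped it in.
- Before the keeper moved, the scene and side cameras both put the disc, taken at its seated height, within about 1 mm of the recess position each had measured.
- The close-ups show it inside the rim and looking flat, slightly off towards -x/-y. I judged flatness by eye and did not measure the tilt.

**Keeper:** I pushed it with closed fingers until the arm stalled and the force rose to about 10 N.
- The tongue tip is about 9 mm from the disc centre, where fully home is 8 mm.
- The outer face measured about 3 mm short of home in the image. The stall and the tip position say it is at the stop, so I put that down to calibration and edge error.

**Everything else:** the arm was clear of everything at hand-in. In the last pictures the bystanders looked undisturbed, but I did not re-measure their positions. While finding the fingertip height I pressed on the rest with about 15 N.

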